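# Shift the mixer drive into third

## Task

The gear lever of the bench mixer's drive unit stands somewhere in the left lane of its H-shaped gate: shift it into third, the far right slot, by pushing it in line with the cross channel, across to the right-hand lane, and then forward, away from the robot, until it is fully home. Only push the lever with the closed fingertips or the outside of the fingers, without forcing it and without letting it go into fourth (near right); never put the handle between the fingers. Leave the things standing around where they are, and withdraw from the lever at the end.

Things in the scene. Friction and masses are not known exactly. Their poses are not given: they have to be found in the camera images.
- gearbox: mixer drive unit, fixed to the bench: grey casing 130 x 130 mm, bare aluminium gate plate on top (upper face 86 mm above the bench), finned motor on its far side (to 118 mm from the casing's centre). Origin on the bench under the casing's centre; x forward (away from the robot, to the motor), y left, z up
- gate_centre (a point): middle of the H opening, on the plate's upper face: a left and a right lane along x, joined half-way by a cross channel along y (16 mm wide, stem 8 mm); metal tongues bar every other crossing. Slots, by their number of small black dots: first = far left, second = near left, third = far right, fourth = near right
- handle: black round handle of the lever, 26 mm diameter, 50 mm tall; origin at the centre of its underside, z along the lever. Pivot: 20 mm above the bench under gate_centre; handle's underside 100 mm, top 150 mm from it (top 170 mm above the bench when upright). Friction, no spring: about 2 N at the handle moves it and it stays where left
- handle_mid (a point): centre of the black handle, half-way up, 125 mm from the lever's pivot
- shift_across (a joint): sideways lean of the lever, rad: 0 upright in the middle of the cross channel, positive to the right (gearbox -y), stops at -0.336 and +0.336; left lane -0.336 to -0.25, right lane 0.25 to 0.336
- shift_forward (a joint): fore-and-aft lean, rad: 0 in line with the cross channel (free to cross within about 0.06), positive forward (gearbox +x); stops at -0.30 (home in a near slot) and +0.30 (home in a far slot). In the gearbox frame, L = 125 mm: handle_mid at x = L sin(forward), y = -L cos(forward) sin(across), z = 20 mm + L cos(forward) cos(across)
- timer: flat white square lab timer, 62 x 62 x 16 mm, loose, lying just in front of the drive unit. Bystander, to be left alone; origin at the centre of its underside
- vial: small vial with a black cap, 27 mm across, 62 mm tall, loose, standing just in front of the drive unit. Bystander, to be left alone; origin at the centre of its underside
- beaker: clear beaker, 80 mm tall, loose, at the left end of the bench. Bystander, to be left alone; origin at the centre of its underside
- tube_rack: test-tube rack, 42 x 155 x 94 mm, loose, at the left end of the bench. Bystander, to be left alone; origin at the centre of its underside
- bottle: reagent bottle with a blue cap, 56 mm across, 109 mm tall, loose, behind the drive unit. Bystander, to be left alone; origin at the centre of its underside
- tape: roll of masking tape, 92 mm across, 25 mm high, loose, behind the drive unit. Bystander, to be left alone; origin at the centre of its underside

How it is judged:
By the outcome, as a careful person would: the job done as asked, in the order asked, and still so for the second after the job is handed in, with the robot touching nothing.
It also fails if it takes over 48 s, if anything falls off the work surface, if the arm or the gripper's body presses on something with over 40 N, if the wrist force passes 120 N, or if a joint passes its speed limit or range.

## Robot

A 7-joint arm with a two-finger parallel gripper is mounted at the origin on a cart in front of the work surface, level with it; the furniture and walls round the work are solid. World frame = base frame: x ahead of the robot, y to its left, z up, the work surface at z = 0. Lengths are in m, angles in rad, forces in N, time in s.
With the tool pointing down it reaches from about 0.4 to 0.85 m from the base axis. Payload 10.4 kg.
Tool frame: the origin (TCP) lies on the centre line of the jaws, within the pads' length; the fingertips stand r.finger_overhang ahead of it and the grasp point (between the pads) lies 5 mm behind it (r.finger_overhang is the distance from the TCP to the fingertips, in m); z points along the fingers, y is the line along which they close (so a half turn about z gives the same grasp; the last joint's range is limited). The gripper opens to 87 mm and grips with 3 to 60 N. Pads are 19 mm wide; open, the fingers measure 117 mm over their backs; the gripper's body (75 mm by 190 mm) begins 51 mm behind the grasp point.
Start: joints at [-1.359, 0.332, -0.065, 1.46, 0.022, 1.35, -0.088], TCP at [0.145, 0.608, 0.237] pointing down, gripper open.
Joint ranges: [-2.6, 2.6], [-0.5, 2.12], [-1.47, 1.34], [0.16, 2.42], [-1.27, 4.41], [0.06, 2.06], [-2.6, 2.6]. Speed limits (rad/s): [2.22, 2.22, 2.79, 2.79, 3.14, 3.14, 3.14].

## Interface

Orientations are given as a unit quaternion [x, y, z, w].
In Python, from bench import read_state, viewer, r gives the robot as it stands.
- The arm moves only by the tool carry_out, never from a script. Its argument "moves" is a list of rows, each a list of 6 numbers: the shift along the tool's x, y, z in units of 40 mm (1.0 is 40 mm), then the turn, a rotation vector about the tool's x, y, z in units of 8 degrees (1.0 is 8 degrees). A call has 1 to 20 rows; each row shifts and turns the commanded pose from where the row before left it, along the tool's axes as they then stand; what a row does not reach is not made up. A row lasts 1/8 s, in which the tool goes at most 62.5 mm and 10.7 degrees, less where a joint would pass 70% of its speed; a pose out of reach is approached as far as the arm can. A call is refused whole if a number of a shift passes 1 or a number of a turn 1, either way. A call with a gripper value outside its range is refused whole. "fingers" is the finger opening in mm, from 0 to 87, set as the call begins (left out, the last holds). The fingers move at their own pace and stop on an object; "force" is the grip in N (left out, the last holds). Time passes only in rows, so rows that do not move let the fingers close. It gives the time, the measured TCP pose, the force, the opening and the grip force at its end, in the units of the state.
- read_state(): the state, without advancing time (a new reading comes with each control period).
- viewer.camera(name): name is "side" or "top"; returns a dict with "pixels" (480x640x3 uint8, red, green, blue), "range_z" (480x640 float32, m along the optical axis (not along the pixel's ray), 0 where there is no reading), "fx", "fy", "cx", "cy" (pixels), "xyz" and "orientation" of the camera in the world. Camera axes: x right, y down, z forward; pixel columns grow to the right and rows downward; lengths in m; the calibration is good to about 2 mm. A picture is of the moment at which its call begins.
- r.close_job(): hands the job in; it is judged then, once.
The state is a dict: "time": time; "joint_positions": joint angles; "joint_vel": joint speeds; "joint_torque": joint torques, N m; "ee_pos": TCP position; "eef_rot": TCP orientation; "ft_force": force on the tool from outside, world axes, zero at the start; "torque": the same for the moment, N m; "width": finger opening in m; "grip_force": force on a finger pad.
Only numpy, scipy, OpenCV 4.12 (cv2) and the standard library are available. Lean on these libraries where they do the work, as an engineer would, in place of code of your own. Each camera call takes 0.05 s, during which the arm holds its last target. There are 200 camera calls.

## Working session

There is one attempt and no reset: what is moved stays moved. The work goes in short steps, Python scripts to look and compute and a tool call to move; the robot and the scene stay as the last step left them, time stands still between calls to the robot, and variables do not carry over. Pictures are saved under pics/ and viewed, at most 10 in all, crops included, and the job is handed in when it is done.

Besides the shell and the picture viewer there is one more tool, called after "Emit:" as a command line: name --pt "numbers of a row" for each row, then --argument value for the rest. carry_out: Moves the arm, as the interface text tells. Its arguments: {"type":"object","properties":{"moves":{"type":"array","items":{"type":"array","items":{"type":"number"}}},"fingers":{"type":"number"},"force":{"type":"number"}},"required":["moves"]}

```bash
mkdir -p pics; cat > h.py <<'E'
import numpy as np, cv2
from scipy.spatial.transform import Rotation as R
from bench import read_state, viewer, r
def cam(n):
    c=viewer.camera(n); c["R"]=R.from_quat(c["orientation"]).as_matrix(); c["o"]=np.array(c["xyz"]); return c
def ray(c,u,v): return c["R"]@np.array([(u-c["cx"])/c["fx"],(v-c["cy"])/c["fy"],1.])
def plane(c,u,v,z):
    d=ray(c,u,v); return c["o"]+d*(z-c["o"][2])/d[2]
def cloud(c):
    v,u=np.mgrid[:480,:640]; z=c["range_z"]
    p=np.stack([(u-c["cx"])/c["fx"]*z,(v-c["cy"])/c["fy"]*z,z],-1)
    P=p@c["R"].T+c["o"]; P[z<=0]=np.nan; return P
def proj(c,p):
    q=c["R"].T@(np.array(p)-c["o"]); return q[0]/q[2]*c["fx"]+c["cx"],q[1]/q[2]*c["fy"]+c["cy"]
def save(c,n): cv2.imwrite("pics/"+n,c["pixels"][...,::-1])
E
python3 - <<'E'
from h import *
for n in("top","side"):
    c=cam(n); save(c,n+"0.png"); print(n,c["o"],c["R"].round(3).tolist(),c["fx"],c["cx"],c["cy"])
print(read_state(), r.finger_overhang)
E
```

```text
top [ 0.32289018 -0.01602602  1.13287458] [[0.005, -0.983, 0.185], [-1.0, -0.005, 0.002], [-0.001, -0.185, -0.983]] 484.68542470830675 328.6890735063001 239.04560412800282
side [ 0.48762093 -0.961828    0.66274252] [[1.0, -0.011, 0.028], [-0.03, -0.488, 0.872], [0.005, -0.873, -0.488]] 496.26125577490853 317.5379520197165 242.74342725503195
{'time': 0.1, 'joint_positions': array([-1.35856837,  0.33279786, -0.06470355,  1.46083163,  0.02159529,
        1.34990041, -0.08848492]), 'joint_vel': array([ 0.00128061, -0.00225499, -0.00109407, -0.00111892, -0.00032837,
        0.00158183,  0.00104386]), 'joint_torque': array([ 1.53632733e-03, -6.24545074e+01,  2.46926973e-02, -3.90711987e+01,
       -6.13372936e-02,  3.67654162e-02,  6.48855689e-05]), 'ee_pos': array([0.14534672, 0.60753719, 0.23585252]), 'eef_rot': array([ 1.17126452e-01,  9.93116815e-01, -6.19168091e-04, -4.79923446e-05]), 'ft_force': array([ 0.21508777, -0.04305712,  0.7951355 ]), 'torque': array([0.02504286, 0.03208728, 0.02935064]), 'grip_force': 0.0, 'width': 0.08680303557668502} 0.014
```

View pics/top0.png

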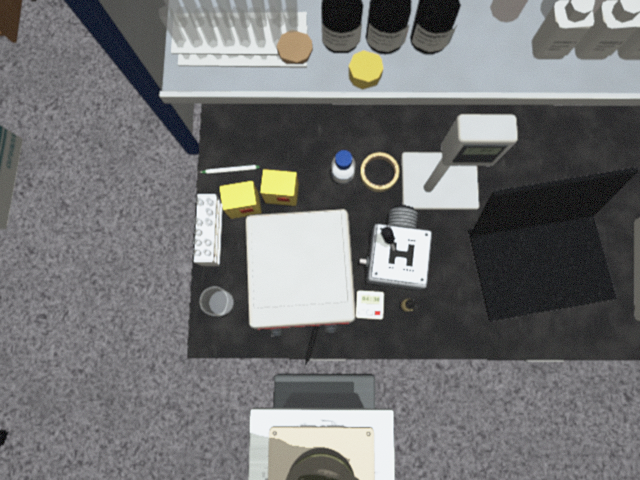

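View pics/side0.png

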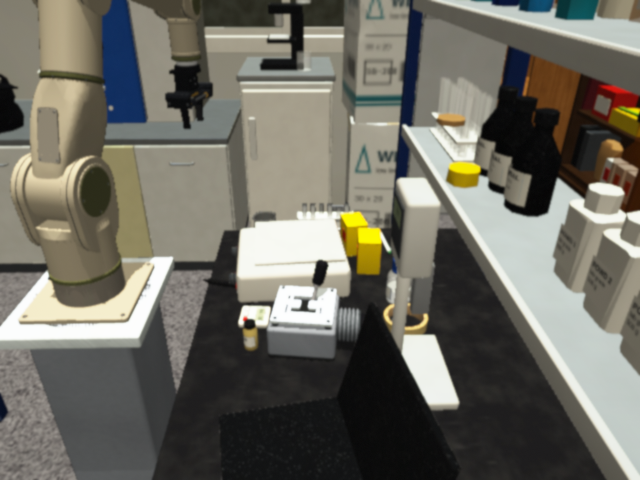

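The top view shows the gearbox near (400,255), with the H dark on the plate and the handle near (388,236), so the lever is in the far-left lane. The timer is at (370,305) and the vial at (408,305). The side view shows the handle near (320,272), a stand column at (410,240) and a laptop at (400,400).

```bash
python3 - <<'E'
from h import *
c=cam("top"); P=cloud(c); px=c["pixels"].astype(int)
Z=P[...,2]
roi=np.zeros((480,640),bool); roi[205:300,355:445]=1
m=roi&(abs(Z-.086)<.006)
cn=np.argwhere(m)[:,::-1].astype(np.float32)
pl=P[m]; rect=cv2.minAreaRect((pl[:,:2]*1000).astype(np.float32)); print("plate mm",rect,np.nanmedian(pl[:,2]))
# H opening: dark pixels within plate
hm=roi&(px.max(-1)<70); n,l,s,ce=cv2.connectedComponentsWithStats(hm.astype(np.uint8))
for i in range(1,n):
    if s[i,4]>15: print(s[i],ce[i],plane(c,*ce[i],.086).round(4),np.nanmedian(Z[l==i]))
h=roi&(Z>.11); print("handle top",h.sum(),np.nanmedian(P[h],0),np.nanmax(Z[h]))
t=h&(Z>.145); print(np.nanmean(P[t],0))
# obstacles coarse height map
for x in np.arange(.3,1.0,.05):
    print(round(x,2),[int(1000*np.nanmax(np.append(Z[(abs(P[...,0]-x)<.025)&(abs(P[...,1]-y)<.025)],-.0))) for y in np.arange(.5,-.5,-.05)])
big=cv2.resize(c["pixels"][195:325,340:450,::-1],None,fx=4.5,fy=4.5,interpolation=2); cv2.imwrite("pics/c1.png",big)
s=cam("side"); Q=cloud(s)
big2=cv2.resize(s["pixels"][250:370,230:380,::-1],None,fx=4.5,fy=4.5,interpolation=2); cv2.imwrite("pics/c2.png",big2)
z=Q[...,2]; b=(s["pixels"].max(-1)<60)&(z>.1)&(z<.18); b[:,:300]=0;b[:,335:]=0;b[:255]=0;b[305:]=0
print("side handle",b.sum(),np.argwhere(b).mean(0)[::-1],np.nanmean(Q[b],0))
E
```

```text
plate mm ((487.4505920410156, -172.3887481689453), (116.88726043701172, 116.92646026611328), 82.73126220703125) 0.08490003392002143
[ 355  205   90   95 3931] [400.49376749 251.94937675] [ 0.4919 -0.1713  0.086 ] -0.0010098655369925602
[382 228  14  19 147] [387.89115646 235.53741497] [ 0.5284 -0.1444  0.086 ] 0.15601474906281387
[390 246  23  19 192] [402.34895833 254.88020833] [ 0.4855 -0.1752  0.086 ] 0.07206742089351592
handle top 190 [ 0.51544199 -0.13572821  0.15444963] 0.1637548927497433
[ 0.51975045 -0.13317973  0.15603853]
0.3 [0, 0, 0, 0, 4, 6, 5, 50, 63, 14, 59, 54, 4, 4, 4, 5, 4, 5, 6, 5]
0.35 [0, 0, 0, 0, 4, 81, 81, 108, 109, 108, 92, 91, 20, 19, 62, 4, 4, 5, 24, 21]
0.4 [0, 0, 0, 0, 5, 81, 81, 110, 110, 111, 111, 110, 19, 66, 87, 68, 5, 21, 24, 24]
0.45 [0, 0, 0, 0, 68, 69, 6, 111, 112, 111, 112, 112, 91, 90, 90, 88, 7, 22, 23, 25]
0.5 [0, 0, 0, 0, 95, 97, 4, 111, 113, 112, 111, 111, 158, 163, 89, 90, 4, 22, 23, 23]
0.55 [0, 0, 0, 0, 97, 95, 5, 113, 112, 112, 112, 112, 158, 161, 90, 90, 6, 162, 145, 103]
0.6 [0, 0, 0, 0, 95, 96, 96, 94, 93, 91, 108, 110, 5, 75, 75, 25, 25, 211, 212, 211]
0.65 [0, 0, 0, 0, 4, 91, 94, 93, 95, 94, 4, 77, 27, 28, 26, 375, 375, 371, 4, 3]
0.7 [0, 0, 0, 0, 10, 11, 12, 91, 90, 5, 73, 111, 28, 29, 28, 372, 373, 369, 5, 4]
0.75 [0, 0, 0, 572, 572, 308, 308, 308, 308, 393, 391, 332, 332, 308, 307, 307, 307, 308, 307, 308]
0.8 [0, 0, 0, 0, 525, 431, 430, 431, 431, 431, 393, 333, 333, 304, 303, 302, 303, 303, 405, 405]
0.85 [0, 0, 0, 0, 462, 431, 430, 431, 431, 431, 428, 431, 430, 427, 428, 410, 303, 302, 433, 432]
0.9 [0, 0, 0, 0, 394, 6, 391, 3, 345, 347, 302, 300, 393, 397, 302, 303, 344, 367, 356, 365]
0.95 [0, 0, 0, 0, 324, 301, 302, 303, 302, 302, 302, 300, 301, 301, 302, 302, 331, 298, 330, 0]
side handle 231 [319.66666667 272.46320346] [ 0.51859581 -0.14815426  0.14076663]
```

View pics/c1.png

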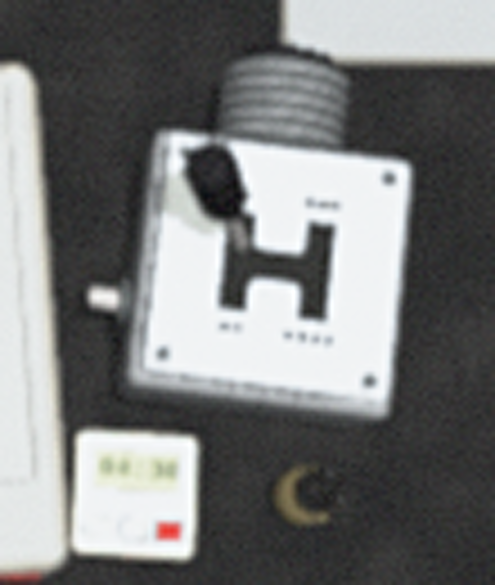

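View pics/c2.png

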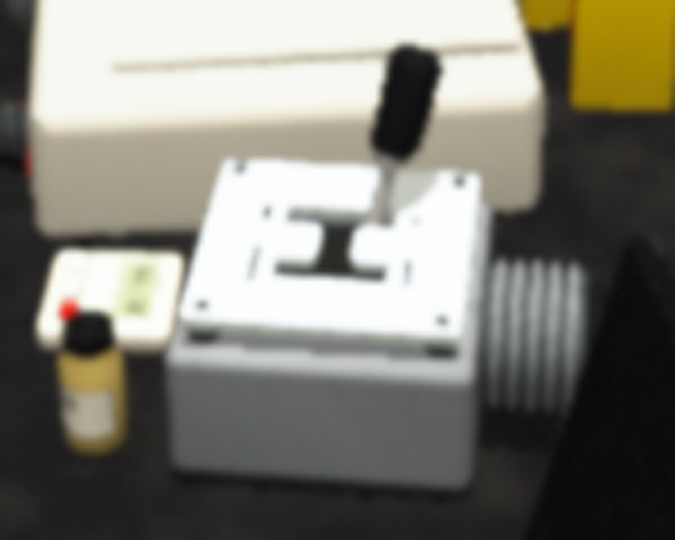

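The lever is in first, with the stem near the far end of the left lane. The gearbox is yawed about −7°. Next I'll triangulate the handle and check the clearance to the scale head and the laptop.

```bash
cat >> h.py <<'E'
TH=np.deg2rad(-7.27); G=np.array([.487,-.173])
Rg=np.array([[np.cos(TH),-np.sin(TH)],[np.sin(TH),np.cos(TH)]])
def tog(p): return Rg.T@(np.array(p)[:2]-G)
def tow(g): return G+Rg@np.array(g)
def lever(verbose=True):
    rs=[]
    for n,gate in(("top",.03),("side",.03)):
        c=cam(n);P=cloud(c);m=(c["pixels"].max(-1)<75)&(P[...,2]>.108)&(P[...,2]<.175)&(np.hypot(P[...,0]-G[0],P[...,1]-G[1])<.075)
        k,l,s,ce=cv2.connectedComponentsWithStats(m.astype(np.uint8))
        i=1+np.argmax(s[1:,4]); u=np.argwhere(l==i)
        (cu,cv_),wh,a=cv2.minAreaRect(u[:,::-1].astype(np.float32))
        d=ray(c,cu,cv_); rs.append((c["o"],d/np.linalg.norm(d)))
        print(n,s[i,4],(round(cu),round(cv_)),np.round(wh,1))
    (o1,d1),(o2,d2)=rs
    t=np.linalg.lstsq(np.stack([d1,-d2],1),o2-o1,rcond=None)[0]
    a,b=o1+t[0]*d1,o2+t[1]*d2; p=(a+b)/2; g=tog(p)
    q=np.array([g[0],g[1],p[2]-.02]); L=np.linalg.norm(q)
    print("mid",p.round(4),"gap",np.linalg.norm(a-b).round(4),"g",g.round(4),"L",L.round(4),"f",np.arcsin(q[0]/L).round(3),"a",np.arctan2(-q[1],q[2]).round(3))
def tool():
    s=read_state(); M=R.from_quat(s["eef_rot"]).as_matrix()
    print("t",round(s["time"],2),"pos",s["ee_pos"].round(4),"g",tog(s["ee_pos"]).round(4),"ft",s["ft_force"].round(1),"toolx_g",(Rg.T@M[:2,0]).round(3),"z",M[:,2].round(3),"w",s["width"])
    return s,M
E
python3 - <<'E'
from h import *
c=cam("top");P=cloud(c);s=cam("side");Q=cloud(s)
for n,A in(("top",P),("side",Q)):
    A=A.reshape(-1,3);A=A[~np.isnan(A).any(1)]
    for lo,hi in((.13,.2),(.2,.3),(.3,.4)):
        k=A[(A[:,2]>lo)&(A[:,2]<hi)&(A[:,0]>.5)&(A[:,0]<.73)&(A[:,1]<-.19)&(A[:,1]>-.45)]
        if len(k):print(n,lo,len(k),k.min(0).round(3),k.max(0).round(3))
m=(abs(Q[...,2]-.086)<.005)&(np.hypot(Q[...,0]-G[0],Q[...,1]-G[1])<.1)&(s["pixels"].min(-1)>150)
print("side plate",cv2.minAreaRect((Q[m][:,:2]*1000).astype(np.float32)))
lever(); st,M=tool()
tgt=np.array([*tow([.067,.042]),.2359]); print("tgt",tgt, "turn deg", )
Rt=np.column_stack([np.append(-Rg[:,0],0),np.append(Rg[:,1],0),[0,0,-1]])
print("rotvec units",(R.from_matrix(M.T@Rt).as_rotvec(degrees=True)/8).round(3),"shift units",(Rt.T@(tgt-st["ee_pos"])/.04).round(2))
E
```

```text
top 0.13 1003 [ 0.567 -0.45   0.13 ] [ 0.669 -0.237  0.2  ]
top 0.2 1007 [ 0.584 -0.45   0.2  ] [ 0.678 -0.229  0.3  ]
top 0.3 2684 [ 0.629 -0.329  0.3  ] [ 0.682 -0.228  0.376]
side 0.13 2440 [ 0.568 -0.45   0.13 ] [ 0.699 -0.247  0.2  ]
side 0.2 2078 [ 0.584 -0.45   0.2  ] [ 0.698 -0.24   0.3  ]
side 0.3 2836 [ 0.63  -0.334  0.3  ] [ 0.683 -0.235  0.374]
side plate ((487.52880859375, -174.20494079589844), (122.03240966796875, 116.46119689941406), 82.83497619628906)
top 144 (388, 236) [15. 11.]
side 244 (320, 273) [10.6 24.3]
mid [ 0.519  -0.1378  0.1332] gap 0.0003 g [0.0273 0.039 ] L 0.1228 f 0.224 a -0.332
t 0.4 pos [0.1454 0.6078 0.2365] g [-0.4377  0.7313] ft [-0.3 -0.1 -0.1] toolx_g [-0.994  0.108] z [-0. -0. -1.] w 0.08697446097786188
tgt [ 0.55877628 -0.13981618  0.2359    ] turn deg
rotvec units [-0.001 -0.    -0.773] shift units [-1.262e+01 -1.723e+01  1.000e-02]
```

Emit:
carry_out --pt "0 0 0 0 0 -0.77" --pt "-0.63 -0.86 0 0 0 0" --pt "-0.63 -0.86 0 0 0 0" --pt "-0.63 -0.86 0 0 0 0" --pt "-0.63 -0.86 0 0 0 0" --pt "-0.63 -0.86 0 0 0 0" --pt "-0.63 -0.86 0 0 0 0" --pt "-0.63 -0.86 0 0 0 0" --pt "-0.63 -0.86 0 0 0 0" --pt "-0.63 -0.86 0 0 0 0" --pt "-0.63 -0.86 0 0 0 0" --pt "-0.63 -0.86 0 0 0 0" --pt "-0.63 -0.86 0 0 0 0" --pt "-0.63 -0.86 0 0 0 0" --pt "-0.63 -0.86 0 0 0 0" --pt "-0.63 -0.86 0 0 0 0" --pt "-0.63 -0.86 0 0 0 0" --pt "0 0 0 0 0 0" --fingers 0 --force 20

```text
time: 2.65
ee_pos: [0.4763, 0.0077, 0.2367]
eef_rot: [0.066, 0.998, -0.0, 0.0]
ft_force: [0.2, 0.5, 0.5]
width: 0.0001
grip_force: 0.0
```

```bash
python3 -c "
from h import *
tool()"
```

```text
t 2.65 pos [0.4763 0.0077 0.2367] g [-0.0335  0.1779] ft [0.2 0.5 0.5] toolx_g [-1.     0.005] z [ 0.001 -0.001 -1.   ] w 0.00010389534542084553
```

Emit:
carry_out --pt "-0.65 -0.86 0 0 0 0" --pt "-0.65 -0.86 0 0 0 0" --pt "-0.65 -0.86 0 0 0 0" --pt "-0.65 -0.86 0 0 0 0" --pt "0 0 0.3 0 0 0" --pt "0 0 0 0 0 0"

```text
time: 3.4
ee_pos: [0.5605, -0.1375, 0.2233]
eef_rot: [0.063, 0.998, 0.0, -0.001]
ft_force: [-0.0, 1.3, -0.6]
width: 0.0009
grip_force: 0.0
```

```bash
python3 -c "
from h import *
tool()
s=cam('side'); 
cv2.imwrite('pics/c3.png',cv2.resize(s['pixels'][130:370,200:480,::-1],None,fx=2.5,fy=2.5,interpolation=2))"
```

```text
t 3.4 pos [ 0.5605 -0.1375  0.2233] g [0.0684 0.0445] ft [-0.   1.3 -0.6] toolx_g [-1. -0.] z [-0.002  0.001 -1.   ] w 0.0008720748938061515
```

View pics/c3.png

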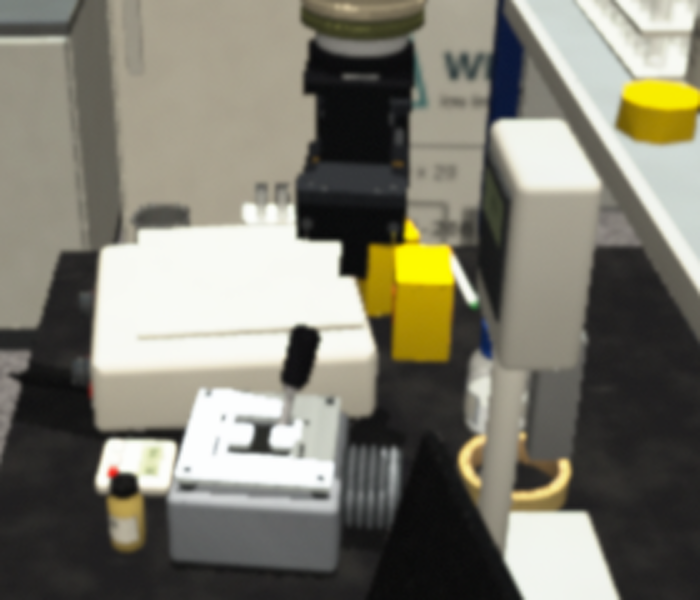

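The closed fingertips, near (350,265) in the crop, hang above and beyond the handle at (300,355), as intended. Next I descend on the far side of the handle and push it back.

Emit:
carry_out --pt "0 0 0.7 0 0 0" --pt "0 0 0.7 0 0 0" --pt "0 0 0.7 0 0 0" --pt "0 0 0 0 0 0" --pt "0.2 0 0 0 0 0" --pt "0.2 0 0 0 0 0" --pt "0.1 0 0 0 0 0" --pt "0.1 0 0 0 0 0" --pt "0.1 0 0 0 0 0" --pt "0.1 0 0 0 0 0" --pt "0.1 0 0 0 0 0" --pt "0.1 0 0 0 0 0" --pt "0 0 0 0 0 0" --pt "0 0 0 0 0 0"

```text
time: 5.2
ee_pos: [0.5212, -0.1339, 0.1403]
eef_rot: [0.064, 0.998, -0.0, -0.0]
ft_force: [-0.2, 0.9, 0.7]
width: 0.0003
grip_force: 0.4
```

```bash
python3 -c "
from h import *
tool();lever()
s=cam('side'); 
cv2.imwrite('pics/c4.png',cv2.resize(s['pixels'][200:360,230:400,::-1],None,fx=3.5,fy=3.5,interpolation=2))"
```

```text
t 5.2 pos [ 0.5212 -0.1339  0.1403] g [0.029  0.0431] ft [-0.2  0.9  0.7] toolx_g [-1.  0.] z [-0.001  0.    -1.   ] w 0.0002688159493676308Traceback (most recent call last):
  File "<string>", line 3, in <module>
    tool();lever()
           ~~~~~^^
  File "h.py", line 25, in lever
    i=1+np.argmax(s[1:,4]); u=np.argwhere(l==i)
        ~~~~~~~~~^^^^^^^^^
    return _wrapfunc(a, 'argmax', axis=axis, out=out, **kwds)
    return bound(*args, **kwds)
ValueError: attempt to get argmax of an empty sequence
```

```bash
cat >> h.py <<'E'
def lever1(fn=None):
    c=cam("side");P=cloud(c)
    m=(c["pixels"].max(-1)<75)&(P[...,2]>.105)&(P[...,2]<.18)&(np.hypot(P[...,0]-G[0],P[...,1]-G[1])<.08)
    k,l,s,ce=cv2.connectedComponentsWithStats(m.astype(np.uint8))
    for i in range(1,k):
        if s[i,4]<60: continue
        u=np.argwhere(l==i)[:,::-1].astype(np.float32); (cu,cv_),wh,_=cv2.minAreaRect(u)
        d=ray(c,cu,cv_);d/=np.linalg.norm(d); o=c["o"]-np.array([*G,.02])
        b=o@d; D=b*b-o@o+.125**2; out=[]
        if D>0:
            for t in(-b-D**.5,-b+D**.5):
                q=o+t*d; g=Rg.T@q[:2]; out.append(("f",round(float(np.arcsin(g[0]/.125)),3),"a",round(float(np.arctan2(-g[1],q[2])),3)))
        print("side",s[i],np.round(wh,1),"surf g",tog(np.nanmedian(P[l==i],0)).round(4),out)
    if fn: cv2.imwrite("pics/"+fn,cv2.resize(c["pixels"][200:360,230:400,::-1],None,fx=3.5,fy=3.5,interpolation=2))
E
python3 -c "
from h import *
lever1('c4.png')"
```

```text
side [303 268  22  16 247] [15. 21.] surf g [0.0111 0.0293] [('f', 0.142, 'a', -0.107), ('f', 0.062, 'a', -1.066)]
```

View pics/c4.png

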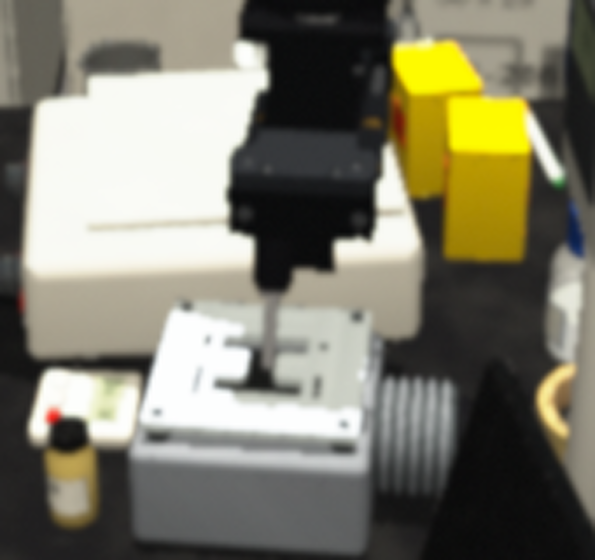

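The handle is hidden against the black fingers. Its underside and stem show at (270,290) in the crop, and the stem foot is in the left lane near the cross channel. A small further push brings it in line; then I back off and measure with both cameras.

Emit:
carry_out --pt "0.07 0 0 0 0 0" --pt "0.07 0 0 0 0 0" --pt "0 0 0 0 0 0" --pt "0 0 0 0 0 0" --pt "-0.5 0 0 0 0 0" --pt "-0.5 0 -0.4 0 0 0" --pt "0 0.7 -0.9 0 0 0" --pt "0 1 -0.5 0 0 0" --pt "0 1 0 0 0 0" --pt "0 0 0 0 0 0" --pt "0 0 0 0 0 0"

```text
time: 6.68
ee_pos: [0.5688, -0.0319, 0.2121]
eef_rot: [0.064, 0.998, -0.0, -0.001]
ft_force: [-0.4, -0.3, -0.8]
width: 0.0004
grip_force: 0.0
```

```bash
python3 -c "
from h import *
tool();lever1();lever()"
```

```text
t 6.67 pos [ 0.5688 -0.0319  0.2121] g [0.0633 0.1503] ft [-0.4 -0.3 -0.8] toolx_g [-1.     0.001] z [-0.001 -0.001 -1.   ] w 0.0003677931351925188
side [300 259  12  24 245] [23. 11.] surf g [-0.0004  0.0295] [('f', -0.001, 'a', -0.27), ('f', -0.061, 'a', -0.862)]
top 122 (386, 248) [13.4  9.9]
side 245 (306, 270) [23. 11.]
mid [ 0.4913 -0.1343  0.1369] gap 0.0002 g [-0.0007  0.039 ] L 0.1232 f -0.006 a -0.322
```

Emit:
carry_out --pt "0.53 -0.37 0 0 0 0" --pt "0.53 -0.38 0 0 0 0" --pt "0.53 -0.38 0 0 0 0" --pt "0 0 0.6 0 0 0" --pt "0 0 0.6 0 0 0" --pt "0 0 0.6 0 0 0" --pt "0 0 0 0 0 0" --pt "0 0 0 0 0 0"

```text
time: 7.82
ee_pos: [0.5008, -0.0684, 0.1414]
eef_rot: [0.064, 0.998, -0.0, 0.0]
ft_force: [-0.3, -0.1, -0.2]
width: 0.0004
grip_force: 0.0
```

```bash
python3 -c "
from h import *
tool();lever1()"
```

```text
t 7.83 pos [ 0.5008 -0.0684  0.1414] g [0.0005 0.1055] ft [-0.3 -0.1 -0.2] toolx_g [-1.     0.001] z [ 0.001 -0.    -1.   ] w 0.0003565950585193596
side [300 257  12  26 260] [25. 11.] surf g [0.0011 0.0304] [('f', -0.008, 'a', -0.33), ('f', -0.056, 'a', -0.799)]
```

Emit:
carry_out --pt "0 -0.25 0.08 0 0 0" --pt "0 -0.25 0 0 0 0" --pt "0 -0.15 0 0 0 0" --pt "0 -0.15 0 0 0 0" --pt "0 -0.15 0 0 0 0" --pt "0 -0.15 0 0 0 0" --pt "0 -0.15 0 0 0 0" --pt "0 -0.15 0 0 0 0" --pt "0 -0.15 0 0 0 0" --pt "0 -0.15 0 0 0 0" --pt "0 -0.15 0 0 0 0" --pt "0 -0.15 0 0 0 0" --pt "0 -0.15 0 0 0 0" --pt "0 0 0 0 0 0" --pt "0 0 0 0 0 0"

```text
time: 9.75
ee_pos: [0.4893, -0.1533, 0.1371]
eef_rot: [0.064, 0.998, -0.0, -0.0]
ft_force: [-0.2, 0.1, -0.3]
width: 0.0006
grip_force: 0.0
```

```bash
python3 -c "
from h import *
tool();lever1('c5.png')"
```

```text
t 9.75 pos [ 0.4893 -0.1533  0.1371] g [-0.0002  0.0198] ft [-0.2  0.1 -0.3] toolx_g [-1.     0.001] z [-0. -0. -1.] w 0.0005932019326914911
side [297 276  14  18 181] [13.  16.9] surf g [ 0.001  -0.0164] [('f', 0.005, 'a', 0.162), ('f', -0.143, 'a', -1.347)]
```

View pics/c5.png

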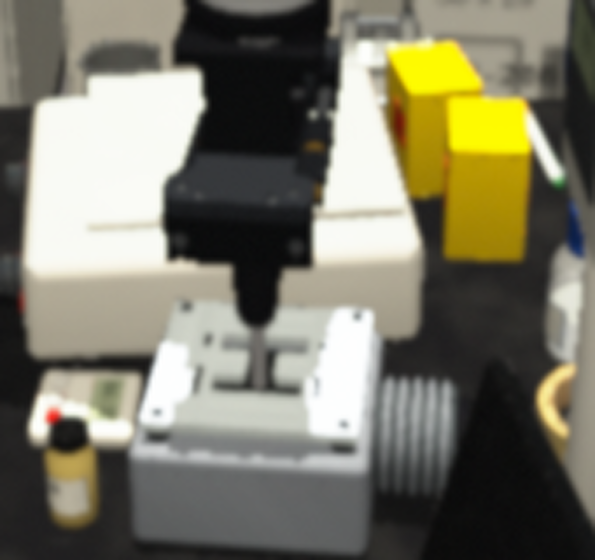

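The handle, at (255,290) in the crop, is being pushed to the right with its stem in the cross channel. I'll continue to the right-hand lane.

Emit:
carry_out --pt "0 -0.12 0 0 0 0" --pt "0 -0.12 0 0 0 0" --pt "0 -0.12 0 0 0 0" --pt "0 -0.12 0 0 0 0" --pt "0 -0.1 0 0 0 0" --pt "0 0 0 0 0 0" --pt "0 0 0 0 0 0"

```text
time: 10.68
ee_pos: [0.4866, -0.1764, 0.1374]
eef_rot: [0.064, 0.998, -0.0, 0.0]
ft_force: [-0.5, -0.1, -0.2]
width: 0.0005
grip_force: 0.3
```

```bash
python3 -c "
from h import *
tool();lever1('c6.png')"
```

```text
t 10.68 pos [ 0.4866 -0.1764  0.1374] g [ 0.0001 -0.0034] ft [-0.5 -0.1 -0.2] toolx_g [-1.     0.001] z [ 0. -0. -1.] w 0.00048092535066488075
side [294 283  15  19 190] [14.  17.3] surf g [ 0.0011 -0.0389] [('f', -0.009, 'a', 0.312), ('f', -0.186, 'a', -1.526)]
```

View pics/c6.png

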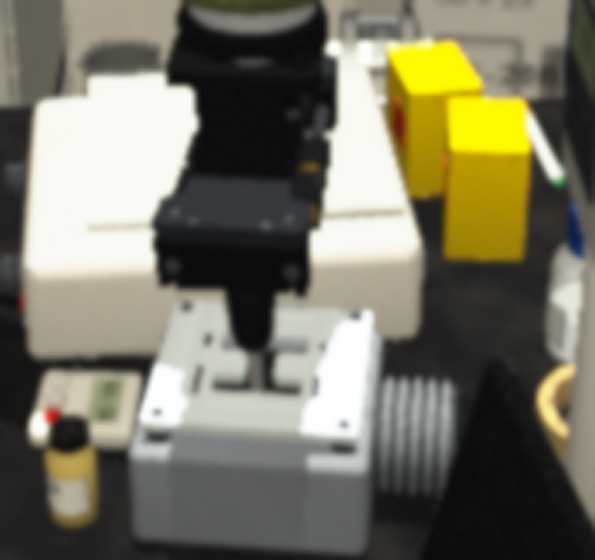

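Emit:
carry_out --pt "0 -0.07 0 0 0 0" --pt "0 -0.06 0 0 0 0" --pt "0 0 0 0 0 0" --pt "0 0 0 0 0 0"

```text
time: 11.22
ee_pos: [0.486, -0.1814, 0.1373]
eef_rot: [0.064, 0.998, -0.0, 0.0]
ft_force: [0.0, 1.8, -0.7]
width: 0.0004
grip_force: 0.8
```

Emit:
carry_out --pt "0 0.5 0 0 0 0" --pt "0 0.5 -0.5 0 0 0" --pt "0 0.5 -0.8 0 0 0" --pt "0.5 0.6 -0.5 0 0 0" --pt "0.9 0 0 0 0 0" --pt "0.9 0 0 0 0 0" --pt "0 0 0 0 0 0" --pt "0 0 0 0 0 0"

```text
time: 12.22
ee_pos: [0.406, -0.0866, 0.2097]
eef_rot: [0.064, 0.998, 0.0, 0.001]
ft_force: [0.1, 0.6, -0.3]
width: 0.0006
grip_force: 0.0
```

```bash
python3 -c "
from h import *
tool();lever1();lever()"
```

```text
t 12.22 pos [ 0.406  -0.0866  0.2097] g [-0.0913  0.0754] ft [ 0.1  0.6 -0.3] toolx_g [-1.     0.001] z [ 0.001  0.    -1.   ] w 0.0005552216671302135
side [295 279  13  24 240] [23.3 11.3] surf g [ 0.001  -0.0445] [('f', -0.005, 'a', 0.284), ('f', -0.177, 'a', -1.491)]Traceback (most recent call last):
  File "<string>", line 3, in <module>
    tool();lever1();lever()
                    ~~~~~^^
  File "h.py", line 25, in lever
    i=1+np.argmax(s[1:,4]); u=np.argwhere(l==i)
        ~~~~~~~~~^^^^^^^^^
    return _wrapfunc(a, 'argmax', axis=axis, out=out, **kwds)
    return bound(*args, **kwds)
ValueError: attempt to get argmax of an empty sequence
```

Emit:
carry_out --pt "0 -0.93 0 0 0 0" --pt "0 -0.93 0 0 0 0" --pt "0 -0.93 0 0 0 0" --pt "-0.45 0 0.6 0 0 0" --pt "-0.45 0 0.6 0 0 0" --pt "0 0 0.6 0 0 0" --pt "0 0 0 0 0 0" --pt "0 0 0 0 0 0"

```text
time: 13.32
ee_pos: [0.4273, -0.2021, 0.138]
eef_rot: [0.064, 0.998, -0.0, 0.0]
ft_force: [0.3, 0.3, -0.9]
width: 0.0007
grip_force: 0.0
```

```bash
python3 -c "
from h import *
tool();lever1()"
```

```text
t 13.32 pos [ 0.4273 -0.2021  0.138 ] g [-0.0555 -0.0364] ft [ 0.3  0.3 -0.9] toolx_g [-1.     0.001] z [ 0.    -0.001 -1.   ] w 0.0006745243334392709
side [295 279  13  24 246] [23.3 11.6] surf g [ 0.0009 -0.0444] [('f', -0.007, 'a', 0.284), ('f', -0.179, 'a', -1.491)]
side [265 293  13   7  68] [ 6. 12.] surf g [-0.0544 -0.0461] [('f', -0.469, 'a', 0.339), ('f', -0.733, 'a', -1.441)]
```

Emit:
carry_out --pt "-0.3 0 0 0 0 0" --pt "-0.3 0 0 0 0 0" --pt "-0.1 0 0 0 0 0" --pt "-0.1 0 0 0 0 0" --pt "-0.1 0 0 0 0 0" --pt "-0.1 0 0 0 0 0" --pt "-0.1 0 0 0 0 0" --pt "0 0 0 0 0 0"

```text
time: 14.38
ee_pos: [0.4707, -0.2073, 0.1372]
eef_rot: [0.064, 0.998, -0.0, -0.0]
ft_force: [-1.7, -0.3, 0.6]
width: 0.0007
grip_force: 0.6
```

```bash
python3 -c "
from h import *
tool();lever1()"
```

```text
t 14.38 pos [ 0.4707 -0.2073  0.1372] g [-0.0118 -0.0361] ft [-1.7 -0.3  0.6] toolx_g [-1.  0.] z [-0. -0. -1.] w 0.0007478655049740492
side [288 280  26  24 193] [17.5 29.1] surf g [ 0.0097 -0.0426] [('f', 0.041, 'a', 0.353), ('f', -0.132, 'a', -1.584)]
```

Emit:
carry_out --pt "-0.1 0 0 0 0 0" --pt "-0.1 0 0 0 0 0" --pt "-0.1 0 0 0 0 0" --pt "-0.1 0 0 0 0 0" --pt "-0.08 0 0 0 0 0" --pt "0 0 0 0 0 0"

```text
time: 15.18
ee_pos: [0.4897, -0.2096, 0.1372]
eef_rot: [0.064, 0.998, -0.0, -0.0]
ft_force: [-2.1, 0.1, -0.9]
width: 0.0006
grip_force: 0.8
```

```bash
python3 -c "
from h import *
tool();lever1('c7.png')"
```

```text
t 15.18 pos [ 0.4897 -0.2096  0.1372] g [ 0.0074 -0.036 ] ft [-2.1  0.1 -0.9] toolx_g [-1.  0.] z [-0. -0. -1.] w 0.0005853078882055556
side [298 282  29  23 223] [16.8 30.9] surf g [ 0.0282 -0.0429] [('f', 0.199, 'a', 0.345), ('f', 0.062, 'a', -1.595)]
```

View pics/c7.png

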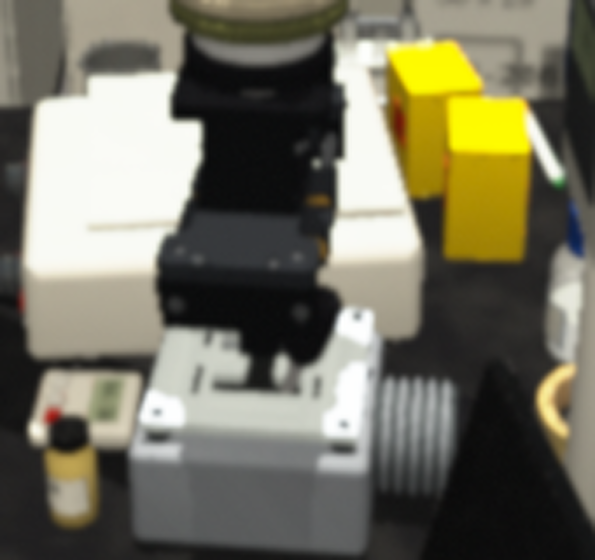

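The handle, near (320,320) in the crop, leans forward in the far-right slot with the fingertips behind it. I'll push on gently until the force rises at the stop.

Emit:
carry_out --pt "-0.05 0 0 0 0 0" --pt "-0.05 0 0 0 0 0" --pt "0 0 0 0 0 0" --pt "0 0 0 0 0 0"

```text
time: 15.72
ee_pos: [0.4937, -0.2102, 0.1374]
eef_rot: [0.064, 0.998, -0.0, 0.0]
ft_force: [-1.3, 0.5, -0.6]
width: 0.0002
grip_force: 0.9
```

Emit:
carry_out --pt "-0.04 0 0 0 0 0" --pt "0 0 0 0 0 0" --pt "0 0 0 0 0 0"

```text
time: 16.1
ee_pos: [0.4952, -0.2104, 0.1374]
eef_rot: [0.064, 0.998, 0.0, 0.0]
ft_force: [-1.8, -0.0, -1.2]
width: 0.0006
grip_force: 0.8
```

Emit:
carry_out --pt "-0.04 0 0 0 0 0" --pt "0 0 0 0 0 0" --pt "0 0 0 0 0 0"

```text
time: 16.48
ee_pos: [0.4965, -0.2105, 0.1372]
eef_rot: [0.064, 0.998, 0.0, -0.0]
ft_force: [-4.6, 0.1, -1.6]
width: 0.0004
grip_force: 1.7
```

Emit:
carry_out --pt "-0.03 0 0 0 0 0" --pt "0 0 0 0 0 0" --pt "0 0 0 0 0 0"

```text
time: 16.85
ee_pos: [0.4974, -0.2106, 0.137]
eef_rot: [0.064, 0.998, 0.0, -0.001]
ft_force: [-4.6, 1.3, -2.0]
width: 0.0003
grip_force: 2.5
```

```bash
python3 -c "
from h import *
tool();lever1()"
```

```text
t 16.85 pos [ 0.4974 -0.2106  0.137 ] g [ 0.0151 -0.036 ] ft [-4.6  1.3 -2. ] toolx_g [-1.     0.001] z [-0.001  0.    -1.   ] w 0.00026371288147633234
side [302 283  29  22 218] [16.5 31.8] surf g [ 0.0322 -0.0429] [('f', 0.249, 'a', 0.352), ('f', 0.123, 'a', -1.608)]
```

Emit:
carry_out --pt "-0.03 0 0 0 0 0" --pt "0 0 0 0 0 0" --pt "0 0 0 0 0 0"

```text
time: 17.27
ee_pos: [0.4982, -0.2107, 0.1368]
eef_rot: [0.064, 0.998, 0.0, -0.001]
ft_force: [-7.2, 1.2, -1.8]
width: 0.0003
grip_force: 3.1
```

Emit:
carry_out --pt "-0.03 0 0 0 0 0" --pt "0 0 0 0 0 0" --pt "0 0 0 0 0 0"

```text
time: 17.65
ee_pos: [0.499, -0.2108, 0.1367]
eef_rot: [0.064, 0.998, 0.0, -0.002]
ft_force: [-8.8, 1.9, -1.0]
width: 0.0007
grip_force: 3.8
```

At the stop: the force has risen to about 9 N. I withdraw backward and up, then verify.

Emit:
carry_out --pt "0.3 0 0 0 0 0" --pt "0.6 0 0 0 0 0" --pt "0.6 0 -0.3 0 0 0" --pt "0.4 0 -0.8 0 0 0" --pt "0 0.8 -0.8 0 0 0" --pt "0 1 -0.3 0 0 0" --pt "0 1 0 0 0 0" --pt "0 1 0 0 0 0" --pt "0 1 0 0 0 0" --pt "0 1 0 0 0 0" --pt "0 0 0 0 0 0" --pt "0 0 0 0 0 0"

```text
time: 19.15
ee_pos: [0.4547, 0.0281, 0.2257]
eef_rot: [0.064, 0.998, 0.0, 0.001]
ft_force: [0.8, 0.8, -0.1]
width: 0.0004
grip_force: 0.0
```

```bash
python3 -c "
from h import *
tool();lever1('c8.png');lever()"
```

```text
t 19.15 pos [0.4547 0.0281 0.2257] g [-0.0575  0.1954] ft [ 0.8  0.8 -0.1] toolx_g [-1.     0.001] z [ 0.002  0.001 -1.   ] w 0.00044996140090460896
side [314 283  17  22 225] [11.6 22.8] surf g [ 0.0391 -0.0431] [('f', 0.303, 'a', 0.278), ('f', 0.195, 'a', -1.527)]
top 186 (421, 234) [10.6 19.8]
side 226 (321, 293) [11.6 22.8]
mid [ 0.521  -0.2087  0.1339] gap 0.0021 g [ 0.0382 -0.0311] L 0.1241 f 0.313 a 0.266
```

View pics/c8.png

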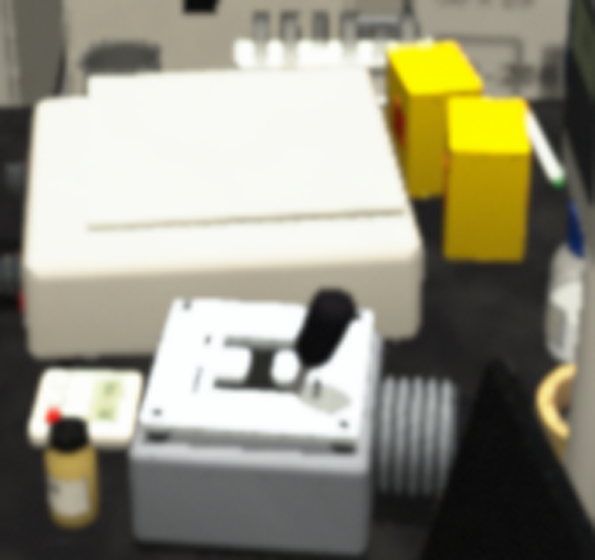

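The handle, at (330,325) in the crop, leans forward in the far-right slot. The lean measures f ≈ 0.30–0.31, which is fully home in third. The timer and vial have not moved, and the arm is clear of the lever.

```bash
python3 -c "
from h import *
print(r.close_job())"
```

```text
the job is handed in; nothing more can be done
None
```

The lever is in third (far right), measured at 0.30–0.31 rad forward against the 0.30 stop. It was pushed only with the closed fingers at about 9 N at most, the arm was withdrawn, and the job was handed in at about 19 s; it returned no verdict.

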